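# Unhook the tube block from the shaker and seat it in the cooling tray

### The arm

A 6-joint arm with a two-finger parallel gripper is mounted at the origin on a cart in front of the work surface, level with it; the furniture and walls round the work are solid. World frame = base frame: x ahead of the robot, y to its left, z up, the work surface at z = 0. Lengths are in mm, angles in rad, forces in N, time in s.
With the tool pointing down it reaches from about 275 to 750 mm from the base axis. Payload 10.2 kg.
Tool frame: the origin (TCP) lies at the very end of the fingers, on their centre line; the grasp point (between the pads) lies 19 mm behind it; y points along the fingers, x is the direction in which the jaws open and shut, and the axes are right-handed (so a half turn about y gives the same grasp; the last joint's range is limited). The gripper opens to 85 mm and grips with 20 to 120 N. Pads are 22 mm wide; open, the fingers measure 114 mm over their backs; the gripper's body (76 mm by 85 mm) begins 54 mm behind the grasp point. The pads swing forward as they close: fully open they stand 13 mm farther back than shut.
Start: joints at [1.051, 0.313, 1.498, -0, 1.331, -0.223], TCP at [153.555, 502.048, 193.294] pointing down, gripper open.
Joint ranges: [-2.94, 2.94], [-0.97, 2.17], [0.19, 2.56], [-1.23, 4.37], [0.02, 3.11], [-2.88, 2.88]. Speed limits (rad/s): [2.39, 2.39, 3.01, 3.14, 3.14, 3.14].

### API

Orientations are given as a unit quaternion [w, x, y, z].
In Python, from rig import telemetry, imaging, ctrl gives the robot as it stands.
- The arm moves only by the shell command python3 -m handwheel 'ROWS' [FORCE]. ROWS is JSON, a list of rows, each an object with "delta_pos": the shift along the tool's x, y, z in cm, a list of three; "twist": the turn, a rotation vector about the tool's x, y, z in rad, a list of three; "jaw": the opening, from 0 (shut) to 1 (fully open). A call has exactly 10 rows; each row is the pose to reach, as a shift and turn from the pose commanded when the call began, along the tool's axes at that moment; what a row does not reach only later rows make up. A row lasts 1/12 s, in which the tool goes at most 41.7 mm and 7.16 degrees, less where a joint would pass 70% of its speed; a pose out of reach is approached as far as the arm can. A call with a gripper value outside its range is refused whole. The fingers move at their own pace and stop on an object; FORCE is the grip in N (left out, the last holds). Time passes only in rows, so rows that repeat a pose let the fingers close, or fill a call up. It gives the time, the measured TCP pose, the force and the opening at its end, in the units of the state.
- telemetry.sense(): the state, without advancing time (a new reading comes with each control period).
- imaging.capture(name): name is "scene" or "top"; returns a dict with "frame" (420x560x3 uint8, red, green, blue), "z_map" (420x560 float32, mm along the optical axis (not along the pixel's ray), 0 where there is no reading), "fx", "fy", "cx", "cy" (pixels), "rvec" (rotation vector, rad) and "tvec" (3), from world to camera coordinates, as OpenCV has them. Camera axes: x right, y down, z forward; pixel columns grow to the right and rows downward; lengths in mm; the calibration is good to about 2 mm. A picture is of the moment at which its call begins.
- ctrl.finish_job(): hands the job in, once; it reports no verdict.
The state is a dict: "time_s": time; "joints": joint angles; "dq": joint speeds; "tau": joint torques, N m; "eef_pos": TCP position; "ee_rot": TCP orientation; "force": force on the tool from outside, world axes, zero at the start; "wrist_torque": the same for the moment, N m; "grip_width": opening from 0.0 (shut) to 1.0 (fully open).
Only numpy, scipy, OpenCV 4.12 (cv2) and the standard library are available. Lean on these libraries where they do the work, as an engineer would, in place of code of your own. Each camera call takes 0.05 s, during which the arm holds its last target.

### The job

Take the aluminium tube block off the shaker by its handle: its rear tongue is hooked under the keeper and its front stands behind a retaining lip, so raise the front, leaning the block back, until it clears the lip, then draw it out from under the keeper. Seat it level and fully home in the white cooling tray, with its tongue lying in the tray's notch; set it down gently rather than dropping it, and let go. Leave the petri dish, the bench timer and the small blue-capped bottle where they are.

Things in the scene. Friction and masses are not known exactly. Their poses are not given: they have to be found in the camera images.
- block: the loose aluminium tube block, about 0.4 kg: body 100 mm (x) x 110 mm (y) x 30 mm high, sixteen wells in its top, a bridge handle over it. Origin: centre of its underside; +x is the rear, towards its tongue; z up. The tongue is a flat tab 6 mm thick and 50 mm wide, standing out 18 mm from the rear at the very bottom
- block_grip (a point): centre of the block's handle bar, 65 mm above the block's underside, over the middle of the body; axes as the block's. The bar is grey, 14 mm thick in x (the grasp width, flat upright faces), 104 mm long in y, 22 mm high, with 24 mm of free space under it (posts at its two ends, 44 mm from its middle)
- block_front (a point): middle of the block's front bottom edge (block frame x = -50 mm, z = 0); axes as the block's
- block_tongue (a point): middle of the bottom edge of the tongue's tip (block frame x = +68 mm, z = 0); axes as the block's
- nest_floor (a point): middle of the shaker's nest floor, 45 mm above the bench; the shaker (172 x 138 mm, white housing, grey platform) is fixed. x points to its rear keeper, z up. The block stands here centred within about 3 mm, tongue towards +x. Side guides: inner faces at y = +-58 mm, 10 mm high. Rear wall behind the tongue: inner face at x = +71 mm
- lip_top (a point): middle of the top of the nest's front retaining lip, a steel strip 6 mm thick (inner face 53 mm in front of the nest's middle), 110 mm wide, its top 14 mm above the nest floor; axes as nest_floor's
- keeper_edge (a point): middle of the lower front edge of the steel keeper, 58 mm behind the nest's middle and 11 mm above its floor. From there the keeper (8 mm thick, 70 mm wide) runs back to the rear wall, over the last 10 mm of the tongue, with 5 mm of play in height. The block can lean back up to about 0.4 rad about the tongue's tip; 0.2 rad lifts its front edge some 23 mm
- tray_floor (a point): centre of the pocket floor of the fixed white cooling tray, 8 mm above the bench. Pocket 108 mm (x) x 118 mm (y); walls 6 mm thick, rim 14 mm above this floor. x points to the side whose wall has a 62 mm wide notch, open down to the floor, in which the block's tongue lies, reaching out past the tray. z up. With the block seated, block_grip is 65 mm above this point
- petri: a loose petri dish, 89 mm across, 15 mm high, between the robot and the work; origin at the centre of its underside. To be left alone
- timer: a loose white bench timer, 66 x 66 x 20 mm, on the near right; origin at the centre of its underside. To be left alone
- small_bottle: a loose bottle with blue cap, 56 mm across, 105 mm high, behind the work; origin at the centre of its underside. To be left alone
There are look-alikes about, which are no part of the job. What is shaped like the block but red is not meant.

How it is judged:
By the outcome, as a careful person would: the job done as asked, in the order asked, and still so for the second after the job is handed in, with the robot touching nothing.
It also fails if it takes over 38 s, if anything falls off the work surface, if the arm or the gripper's body presses on something with over 40 N, if the wrist force passes 120 N, or if a joint passes its speed limit or range.

## Working session

There is one attempt and no reset: what is moved stays moved. The work goes in short steps, Python scripts to look and compute and a shell command to move; the robot and the scene stay as the last step left them, time stands still between calls to the robot, and variables do not carry over. Pictures are saved under pics/ and viewed, and the job is handed in when it is done.

```bash
ls; mkdir -p pics; python3 - <<'E'
from rig import telemetry, imaging, ctrl
import cv2,numpy as np
print(telemetry.sense())
for n in("scene","top"):
    c=imaging.capture(n); np.savez(f"pics/{n}1.npz",**c)
    cv2.imwrite(f"pics/{n}1.png",c["frame"][:,:,::-1])
    print(n,c["fx"],c["fy"],c["cx"],c["cy"],c["rvec"],c["tvec"])
E
```

```text
pics
{'time_s': 0.0, 'joints': array([ 1.05060906e+00,  3.13434901e-01,  1.49846910e+00,  6.91623293e-06,
        1.33102156e+00, -2.23386649e-01]), 'dq': array([ 4.83823957e-04, -8.03891595e-05, -1.60012648e-03,  2.57670550e-05,
       -1.25809996e-03, -1.51443883e-03]), 'tau': array([ 4.80710605e-04, -4.12266719e+01, -2.59742653e+01, -1.65780484e-04,
        4.14381473e-03,  2.01831904e-05]), 'eef_pos': array([153.38059153, 501.75637829, 192.73079275]), 'ee_rot': array([-0.56824553,  0.56861999,  0.4201433 , -0.42100824]), 'force': array([-1.2787926 , -0.27518032,  0.51989334]), 'wrist_torque': array([ 0.00886067, -0.00749705, -0.00952433]), 'grip_width': 1.0035756027614116}
scene 408.8029863444802 408.8029863444802 284.7365052269304 207.67721077870368 [ 2.06562819 -1.13568024  0.504425  ] [-337.66436141  375.49354504  720.96007513]
top 465.4394117525074 465.4394117525074 278.8568844895227 211.93290938519834 [ 2.13990444 -2.12511527  0.22973889] [-38.63118312 545.91583201 939.06810136]
```

View pics/scene1.png

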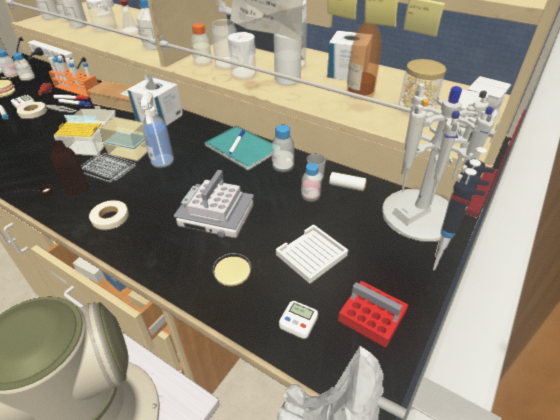

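View pics/top1.png

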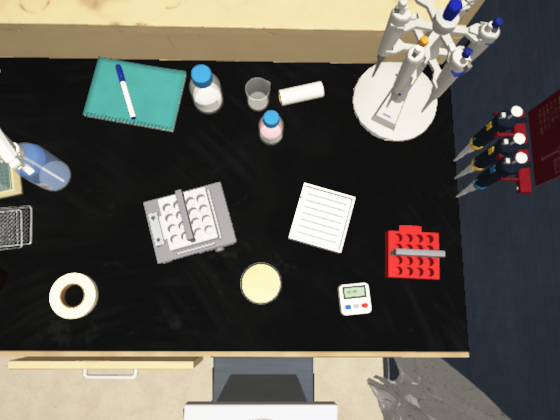

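```bash
cat > h.py <<'E'
import cv2,numpy as np
from scipy.spatial.transform import Rotation as R
def load(f): return dict(np.load(f))
def pts(c):
    z=c["z_map"].astype(float);h,w=z.shape
    u,v=np.meshgrid(np.arange(w),np.arange(h))
    P=np.stack([(u-c["cx"])/c["fx"]*z,(v-c["cy"])/c["fy"]*z,z],-1)
    Rm=R.from_rotvec(np.ravel(c["rvec"])).as_matrix()
    W=(P-np.ravel(c["tvec"]))@Rm
    W[z==0]=np.nan
    return W
def ray(c,u,v,h):
    Rm=R.from_rotvec(np.ravel(c["rvec"])).as_matrix();t=np.ravel(c["tvec"])
    d=Rm.T@np.array([(u-c["cx"])/c["fx"],(v-c["cy"])/c["fy"],1]);o=-Rm.T@t
    return o+d*(h-o[2])/d[2]
def proj(c,p):
    return cv2.projectPoints(np.array(p,float).reshape(-1,1,3),np.ravel(c["rvec"]),np.ravel(c["tvec"]),np.array([[c["fx"],0,c["cx"]],[0,c["fy"],c["cy"]],[0,0,1]]),None)[0].reshape(-1,2)
def crop(c,u0,u1,v0,v1,s,f):
    im=cv2.resize(c["frame"][v0:v1,u0:u1,::-1],None,fx=s,fy=s,interpolation=cv2.INTER_CUBIC); cv2.imwrite(f,im)
E
python3 - <<'E'
from h import *
t=load("pics/top1.npz");s=load("pics/scene1.npz")
crop(t,130,370,170,280,3.3,"pics/t_a.png")
crop(s,165,360,165,285,4,"pics/s_a.png")
W=pts(t)
for (u,v) in [(100,320),(185,215),(155,230),(322,217),(230,215),(262,283),(190,190),(170,210)]: print(u,v,W[v,u].round(1))
W=pts(s)
for (u,v) in [(212,190),(312,252),(232,270)]: print(u,v,W[v,u].round(1))
E
```

```text
100 320 [318.4 343.4   1.1]
185 215 [525.4 151.8 119.5]
155 230 [503.2 222.1  65.3]
322 217 [ 544.1 -132.1    8.6]
230 215 [548.4  73.2  -0.9]
262 283 [ 3.979e+02 -2.000e-01  8.000e+00]
190 190 [587.1 151.9  73.5]
170 210 [543.5 190.9  76.5]
212 190 [511.9 141.5 108. ]
312 252 [ 547.4 -131.8    5.8]
232 270 [395.5  -1.5   7.9]
```

View pics/t_a.png

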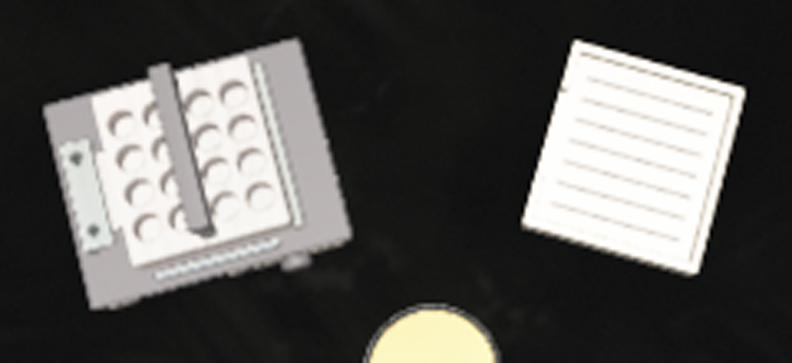

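View pics/s_a.png

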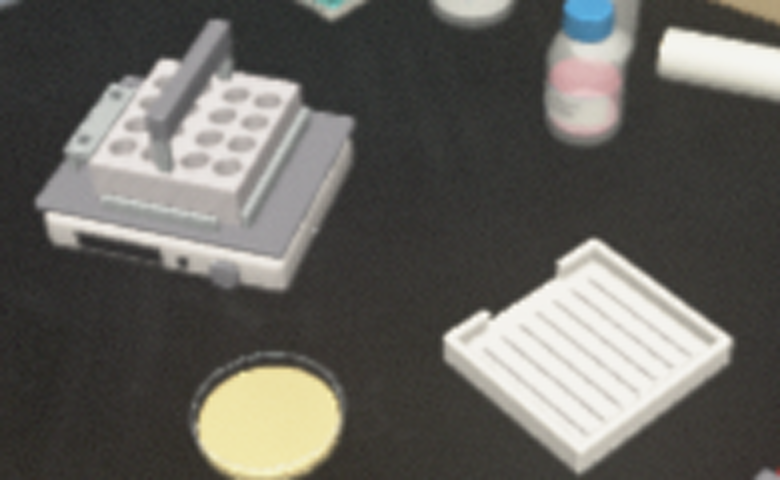

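```bash
python3 - <<'E'
from h import *
for n in ("top","scene"):
    c=load(f"pics/{n}1.npz"); W=pts(c); hsv=cv2.cvtColor(c["frame"],cv2.COLOR_RGB2HSV)
    def fit(name,mask,h=None):
        m=mask.astype(np.uint8)
        k,l,st,_=cv2.connectedComponentsWithStats(m)
        i=1+np.argmax(st[1:,4]); ys,xs=np.where(l==i)
        P=W[ys,xs] if h is None else np.array([ray(c,x,y,h) for x,y in zip(xs,ys)])
        (cx,cy),(a,b),ang=cv2.minAreaRect(P[:,:2].astype(np.float32))
        print(n,name,st[i,4],"med z",np.median(W[ys,xs][:,2]).round(1),"rect c",np.round((cx,cy),1),"size",np.round((a,b),1),"ang",round(ang,2),"mean",P.mean(0).round(1))
    x,y,z=W[...,0],W[...,1],W[...,2]
    reg=(abs(x-540)<110)&(abs(y-150)<120)
    fit("bar",reg&(z>100)&(z<135))
    fit("bar@121",reg&(z>100)&(z<135),121)
    fit("blktop",reg&(z>68)&(z<85))
    white=(hsv[...,2]>200)&(hsv[...,1]<30)
    tr=(abs(x-545)<110)&(abs(y+132)<110)
    fit("tray rim z",tr&(z>16)&(z<30))
    fit("tray white",tr&white&(z>-5),22)
    fit("platform",reg&(z>35))
    fit("keeper",reg&(z>57)&(z<70)&(y>195))
    for nm,a,b in (("floor",2,13),("rim",17,30)):
        mm=tr&white&(z>a)&(z<b); print(nm,np.median(z[mm]),mm.sum())
    mm=(abs(x-450)<25)&(abs(y+60)<20)&(abs(z)<10);print("bench",np.median(z[mm]))
    h=np.histogram(z[reg&(z>20)],bins=np.arange(20,130,3)); print(list(zip(h[1].astype(int),h[0])))
E
```

```text
top bar 424 med z 120.2 rect c [527.8 155.4] size [103.3  14.6] ang 16.14 mean [526.5 154.  119.1]
top bar@121 424 med z 120.2 rect c [526.9 153.8] size [106.1  15.5] ang 16.16 mean [526.2 153.7 121. ]
top blktop 1443 med z 74.5 rect c [528.5 155.9] size [111.1 100.7] ang 16.32 mean [527.1 155.2  74.3]
top tray rim z 534 med z 21.0 rect c [ 543.6 -129.7] size [119.9 131. ] ang 74.26 mean [ 541.4 -137.9   20.8]
top tray white 3136 med z 8.0 rect c [ 542.1 -130.2] size [119.9 130.3] ang 74.17 mean [ 541.  -130.1   22. ]
top platform 5172 med z 56.4 rect c [526.4 157.2] size [138.6 172.4] ang 16.2 mean [522.1 153.7  62.6]
top keeper 322 med z 64.0 rect c [507.4 221.2] size [69.5 19.3] ang 16.36 mean [506.8 221.   63.8]
floor 7.5843246626015794 2563
rim 21.035571414820904 489
bench -0.4144256335706648
[(np.int64(20), np.int64(26)), (np.int64(23), np.int64(32)), (np.int64(26), np.int64(19)), (np.int64(29), np.int64(3)), (np.int64(32), np.int64(0)), (np.int64(35), np.int64(1)), (np.int64(38), np.int64(50)), (np.int64(41), np.int64(606)), (np.int64(44), np.int64(976)), (np.int64(47), np.int
[... 2012 characters left out ...]
, (np.int64(59), np.int64(118)), (np.int64(62), np.int64(173)), (np.int64(65), np.int64(131)), (np.int64(68), np.int64(131)), (np.int64(71), np.int64(189)), (np.int64(74), np.int64(451)), (np.int64(77), np.int64(68)), (np.int64(80), np.int64(8)), (np.int64(83), np.int64(7)), (np.int64(86), np.int64(8)), (np.int64(89), np.int64(5)), (np.int64(92), np.int64(10)), (np.int64(95), np.int64(6)), (np.int64(98), np.int64(1)), (np.int64(101), np.int64(19)), (np.int64(104), np.int64(24)), (np.int64(107), np.int64(22)), (np.int64(110), np.int64(19)), (np.int64(113), np.int64(27)), (np.int64(116), np.int64(30)), (np.int64(119), np.int64(102)), (np.int64(122), np.int64(38)), (np.int64(125), np.int64(0))]
```

```bash
cat >> h.py <<'E'
def q2R(q): return R.from_quat([q[1],q[2],q[3],q[0]])
def tool(h,lean=0):
    """tool orientation: x heading h(deg), y down, leaned about tool z"""
    a=np.radians(h);x=np.array([np.cos(a),np.sin(a),0]);y=np.array([0,0,-1.]);z=np.cross(x,y)
    return R.from_matrix(np.stack([x,y,z],1))*R.from_rotvec([0,0,lean])
def rel(p0,R0,p,Rt):
    return (R0.inv().apply(np.array(p)-p0)/10).round(2),(R0.inv()*Rt).as_rotvec().round(3)
E
python3 - <<'E'
from h import *
from rig import telemetry
s=telemetry.sense();R0=q2R(s["ee_rot"]);print(R0.as_matrix().round(3))
p0=s["eef_pos"]
for h in(106.2,-73.8):
  print(h,rel(p0,R0,[526.9,154.2,190],tool(h)))
E
```

```text
[[ 0.292 -0.001 -0.956]
 [ 0.956 -0.001  0.292]
 [-0.001 -1.     0.   ]]
106.2 (array([-22.32,   0.29, -45.88]), array([-0.001, -0.58 , -0.001]))
-73.8 (array([-22.32,   0.29, -45.88]), array([ 1.000e-03,  2.562e+00, -1.000e-03]))
```

```bash
python3 -m handwheel '[{"delta_pos":[-0.7,0,-1.4],"twist":[0,-0.03,0],"jaw":1},{"delta_pos":[-2,0.1,-4.1],"twist":[0,-0.06,0],"jaw":1},{"delta_pos":[-3.5,0.2,-7.2],"twist":[0,-0.1,0],"jaw":1},{"delta_pos":[-5,0.3,-10.3],"twist":[0,-0.15,0],"jaw":1},{"delta_pos":[-6.5,0.4,-13.4],"twist":[0,-0.2,0],"jaw":1},{"delta_pos":[-8,0.5,-16.4],"twist":[0,-0.25,0],"jaw":1},{"delta_pos":[-9.5,0.6,-19.5],"twist":[0,-0.3,0],"jaw":1},{"delta_pos":[-11,0.7,-22.6],"twist":[0,-0.35,0],"jaw":1},{"delta_pos":[-12.5,0.8,-25.7],"twist":[0,-0.4,0],"jaw":1},{"delta_pos":[-14,0.9,-28.8],"twist":[0,-0.44,0],"jaw":1}]' 60
python3 - <<'E'
from h import *
from rig import telemetry
s=telemetry.sense();R0=q2R(s["ee_rot"])
print(s["joints"],rel(s["eef_pos"],R0,[526.9,154.2,155],tool(106.2)))
E
```

```text
time_s: 0.93
eef_pos: [388.9, 282.5, 184.1]
ee_rot: [0.462, -0.462, -0.535, 0.535]
force: [0.9, 0.1, -0.4]
grip_width: 1.003
[ 3.83886968e-01  2.23095539e-01  1.64009486e+00  3.99691973e-05
  1.27880385e+00 -1.33261740e+00] (array([-14.7 ,   2.91, -11.8 ]), array([-0.   , -0.137, -0.   ]))
```

```bash
python3 -m handwheel '[{"delta_pos":[-2,0.2,-1.6],"twist":[0,-0.02,0],"jaw":1},{"delta_pos":[-4,0.6,-3.2],"twist":[0,-0.04,0],"jaw":1},{"delta_pos":[-6,1,-4.8],"twist":[0,-0.06,0],"jaw":1},{"delta_pos":[-8,1.4,-6.4],"twist":[0,-0.08,0],"jaw":1},{"delta_pos":[-10,1.8,-8],"twist":[0,-0.1,0],"jaw":1},{"delta_pos":[-12,2.2,-9.6],"twist":[0,-0.12,0],"jaw":1},{"delta_pos":[-13.5,2.6,-10.9],"twist":[0,-0.135,0],"jaw":1},{"delta_pos":[-14.5,2.9,-11.6],"twist":[0,-0.135,0],"jaw":1},{"delta_pos":[-14.7,2.9,-11.8],"twist":[0,-0.135,0],"jaw":1},{"delta_pos":[-14.7,2.9,-11.8],"twist":[0,-0.135,0],"jaw":1}]'
python3 - <<'E'
from h import *
from rig import telemetry,imaging
s=telemetry.sense();R0=q2R(s["ee_rot"])
print(s["joints"],rel(s["eef_pos"],R0,[526.9,154.2,155],tool(106.2)))
for n in("scene","top"):
    c=imaging.capture(n); np.savez(f"pics/{n}2.npz",**c)
    print(n,proj(c,[s["eef_pos"]]))
    (crop(c,165,315,100,250,4,"pics/s2.png") if n=="scene" else crop(c,110,270,140,290,4,"pics/t2.png"))
E
```

```text
time_s: 1.77
eef_pos: [525.6, 155.2, 155.0]
ee_rot: [0.426, -0.426, -0.564, 0.564]
force: [-0.3, -0.3, -0.2]
grip_width: 1.007
[ 7.32347680e-02  3.95328538e-01  1.48446827e+00  1.44406013e-04
  1.26269631e+00 -1.77471743e+00] (array([-0.13,  0.  , -0.09]), array([-0.001, -0.006,  0.   ]))
scene [[209.00083857 170.39071448]]
top [[179.97010558 211.43779794]]
```

View pics/s2.png

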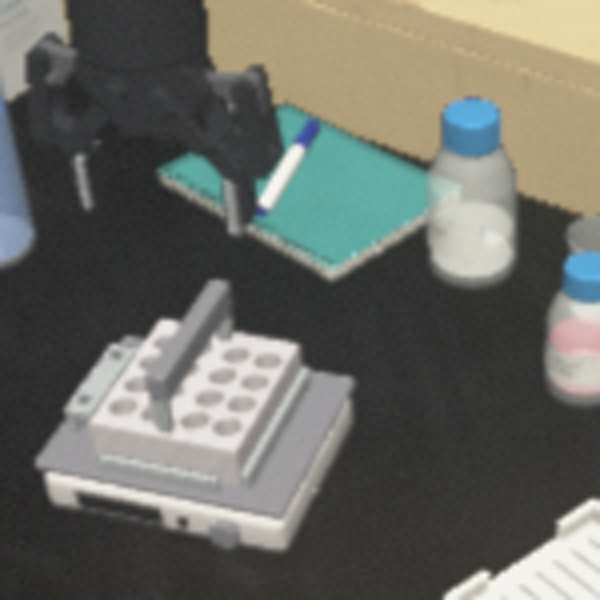

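View pics/t2.png

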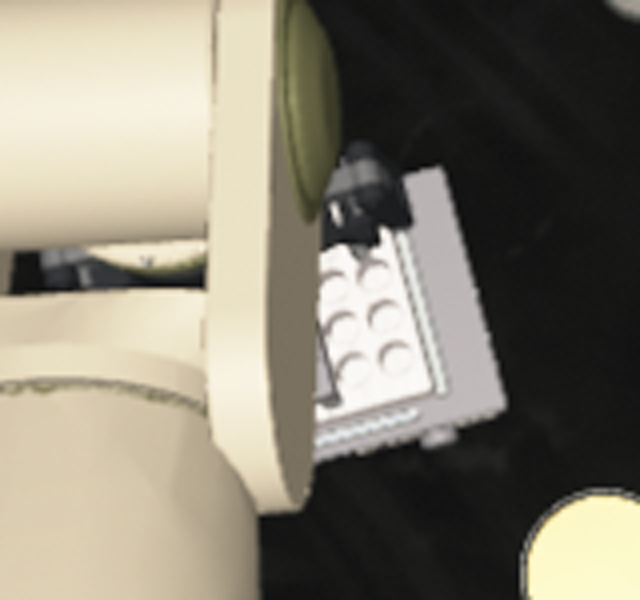

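```bash
python3 - <<'E'
from h import *
c=load("pics/scene2.npz");W=pts(c)
print(c["rvec"],c["tvec"])
for u,v in [(185,146),(186,150),(186,151),(223,155),(224,157),(224,158)]: print(u,v,W[v,u].round(1))
m=(W[...,2]>125)&(abs(W[...,0]-530)<100)&(abs(W[...,1]-150)<110)&(W[...,2]<185)
ys,xs=np.where(m)
for lo in range(125,185,6):
    k=(W[ys,xs,2]>=lo)&(W[ys,xs,2]<lo+6); 
    if k.sum(): 
        P=W[ys[k],xs[k]]; d=(P[:,:2]-[525.6,155.2])@np.array([-.279,.960]); e=(P[:,:2]-[525.6,155.2])@np.array([.960,.279])
        for sgn in(-1,1):
            q=d*sgn>0
            if q.any(): print(lo,sgn,q.sum(),"along jaw",d[q].min().round(1),d[q].max().round(1),"perp",e[q].min().round(1),e[q].max().round(1))
E
```

```text
[ 2.06562819 -1.13568024  0.504425  ] [-337.66436141  375.49354504  720.96007513]
185 146 [500.9 196.2 225.6]
186 150 [502.  196.7 213.6]
186 151 [500.1 195.2 212.4]
223 155 [526.3 103.2 219.5]
224 157 [528.3 102.7 212.9]
224 158 [530.6 105.2 207.8]
```

```bash
python3 - <<'E'
from h import *
from rig import telemetry,imaging
c=imaging.capture("scene"); np.savez("pics/scene3.npz",**c);W=pts(c)
print(telemetry.sense()["eef_pos"])
im=c["frame"][95:195,165:265,::-1].astype(float); im=(255*(im/255)**0.4).astype(np.uint8)
cv2.imwrite("pics/s3.png",cv2.resize(im,None,fx=6,fy=6))
for u in(186,223,224,225):
  print(u,[(v,*W[v,u].round(0)) for v in range(150,170,2)])
E
```

```text
[525.20053599 156.13307498 155.63796555]
186 [(150, np.float64(501.0), np.float64(195.0), np.float64(215.0)), (152, np.float64(714.0), np.float64(439.0), np.float64(-2.0)), (154, np.float64(703.0), np.float64(429.0), np.float64(0.0)), (156, np.float64(696.0), np.float64(422.0), np.float64(-1.0)), (158, np.float64(686.0), np.float64(412.0), np.float64(1.0)), (160, np.float64(678.0), np.float64(405.0), np.float64(1.0)), (162, np.float64(670.0), np.float64(398.0), np.float64(1.0)), (164, np.float64(663.0), np.float64(391.0), np.float64(-0.0)), (166, np.float64(653.0), np.float64(382.0), np.float64(2.0)), (168, np.float64(646.0), np.float64(375.0), np.float64(1.0))]
223 [(150, np.float64(531.0), np.float64(106.0), np.float64(230.0)), (152, np.float64(531.0), np.float64(107.0), np.float64(224.0)), (154, np.float64(528.0), np.float64(104.0), np.float64(221.0)), (156, np.float64(526.0), np.float64(104.0), np.float64(216.0)), (158, np.float64(528.0), np.float64(106.0), np.float64(210.0)), (160, np.float64(742.0), np.float64(305.0), np.float64(0.0)), (162, np.float64(735.0), np.float64(300.0)
[... 776 characters left out ...]
0)), (168, np.float64(710.0), np.float64(276.0), np.float64(0.0))]
225 [(150, np.float64(532.0), np.float64(100.0), np.float64(231.0)), (152, np.float64(532.0), np.float64(101.0), np.float64(226.0)), (154, np.float64(533.0), np.float64(103.0), np.float64(219.0)), (156, np.float64(538.0), np.float64(109.0), np.float64(208.0)), (158, np.float64(754.0), np.float64(308.0), np.float64(-0.0)), (160, np.float64(743.0), np.float64(298.0), np.float64(2.0)), (162, np.float64(735.0), np.float64(291.0), np.float64(2.0)), (164, np.float64(726.0), np.float64(285.0), np.float64(2.0)), (166, np.float64(720.0), np.float64(280.0), np.float64(0.0)), (168, np.float64(710.0), np.float64(272.0), np.float64(2.0))]
```

View pics/s3.png

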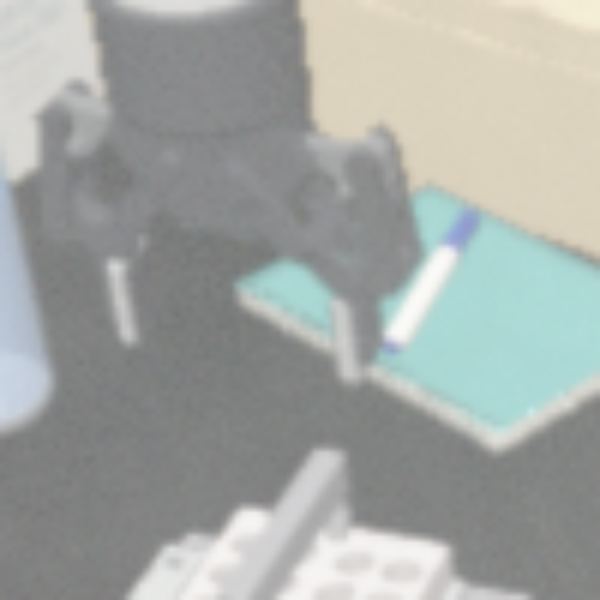

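```bash
python3 -m handwheel '[{"delta_pos":[0,0,0],"twist":[0,0,0],"jaw":0.2},{"delta_pos":[0,0,0],"twist":[0,0,0],"jaw":0.2},{"delta_pos":[0,0,0],"twist":[0,0,0],"jaw":0.2},{"delta_pos":[0,0,0],"twist":[0,0,0],"jaw":0.2},{"delta_pos":[0,0,0],"twist":[0,0,0],"jaw":0.2},{"delta_pos":[0,0,0],"twist":[0,0,0],"jaw":0.2},{"delta_pos":[0,0,0],"twist":[0,0,0],"jaw":0.2},{"delta_pos":[0,0,0],"twist":[0,0,0],"jaw":0.2},{"delta_pos":[0,0,0],"twist":[0,0,0],"jaw":0.2},{"delta_pos":[0,0,0],"twist":[0,0,0],"jaw":0.2}]'
python3 - <<'E'
from h import *
from rig import telemetry,imaging
c=imaging.capture("scene"); np.savez("pics/scene4.npz",**c);W=pts(c)
s=telemetry.sense();print(s["eef_pos"],s["grip_width"])
im=c["frame"][85:195,150:270,::-1].astype(float); im=(255*(im/255)**0.5).astype(np.uint8)
cv2.imwrite("pics/s4.png",cv2.resize(im,None,fx=5,fy=5,interpolation=cv2.INTER_CUBIC))
m=(W[...,2]>135)&(abs(W[...,0]-530)<100)&(abs(W[...,1]-150)<110)&(W[...,2]<240)
ys,xs=np.where(m);print(np.sort(W[ys,xs,2])[:30].round(0))
k=np.argsort(W[ys,xs,2])[:15];print(np.c_[xs[k],ys[k],W[ys,xs][k].round(0)])
E
```

```text
time_s: 2.75
eef_pos: [525.8, 155.3, 155.3]
ee_rot: [0.426, -0.426, -0.564, 0.565]
force: [-0.7, -0.1, 0.7]
grip_width: 0.203
[525.79848885 155.26636995 155.28053842] 0.19903407735609668
[193. 194. 195. 196. 196. 196. 197. 197. 197. 197. 198. 198. 198. 198.
 198. 199. 200. 200. 200. 200. 200. 200. 200. 201. 201. 201. 201. 202.
 202. 202.]
[[203. 158. 519. 162. 193.]
 [204. 157. 523. 162. 194.]
 [212. 160. 523. 137. 195.]
 [211. 160. 520. 138. 196.]
 [205. 154. 531. 166. 196.]
 [210. 160. 519. 139. 196.]
 [205. 155. 528. 163. 197.]
 [212. 159. 524. 138. 197.]
 [203. 157. 519. 161. 197.]
 [209. 160. 517. 141. 197.]
 [200. 158. 511. 163. 198.]
 [202. 158. 513. 159. 198.]
 [204. 155. 525. 163. 198.]
 [201. 158. 511. 161. 198.]
 [209. 159. 518. 142. 198.]]
```

View pics/s4.png

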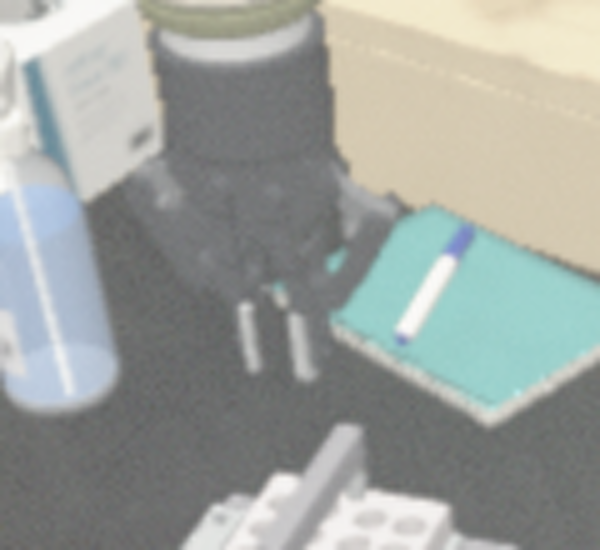

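```bash
python3 - <<'E'
from h import *
c=load("pics/scene2.npz");W=pts(c)
for v in range(96,140,3): print(v,W[v,200].round(0),W[v,206].round(0))
c=load("pics/scene4.npz");W=pts(c)
for v in range(144,162,2): print(v,W[v,200].round(0),W[v,211].round(0))
Rm=R.from_rotvec(c["rvec"]).as_matrix();print(-Rm.T@c["tvec"])
t=load("pics/top2.npz");W=pts(t)
m=(W[...,2]>130)&(W[...,2]<280)&(abs(W[...,0]-550)<70)&(abs(W[...,1]-110)<60)
ys,xs=np.where(m);k=np.argsort(W[ys,xs,2])[:12];print(np.c_[xs[k],ys[k],W[ys,xs][k].round(0)])
E
```

```text
96 [507. 129. 368.] [516. 121. 366.]
99 [503. 126. 364.] [514. 120. 361.]
102 [500. 125. 359.] [510. 117. 357.]
105 [501. 126. 351.] [510. 118. 350.]
108 [499. 126. 346.] [511. 120. 342.]
111 [500. 129. 337.] [509. 120. 336.]
114 [498. 128. 331.] [507. 119. 329.]
117 [499. 130. 323.] [519. 133. 313.]
120 [514. 147. 303.] [521. 135. 304.]
123 [513. 148. 296.] [519. 135. 297.]
126 [516. 152. 285.] [512. 130. 295.]
129 [514. 151. 280.] [510. 129. 288.]
132 [514. 153. 271.] [519. 139. 273.]
135 [814. 465.   2.] [827. 449.   1.]
138 [800. 452.   2.] [813. 437.   0.]
144 [517. 162. 234.] [519. 129. 244.]
146 [514. 160. 231.] [520. 131. 238.]
148 [512. 159. 227.] [523. 135. 229.]
150 [511. 159. 222.] [521. 134. 225.]
152 [509. 158. 218.] [521. 135. 219.]
154 [512. 163. 209.] [524. 139. 211.]
156 [512. 163. 203.] [522. 138. 206.]
158 [511. 163. 198.] [520. 136. 203.]
160 [703. 368.  -0.] [520. 138. 196.]
[ -59.15815851 -439.24622058  760.49925921]
[[202. 203. 531. 107. 208.]
 [201. 204. 529. 108. 212.]
 [203. 201. 534. 104. 213.]
 [199. 204. 528. 111. 215.]
 [202. 201. 533. 106. 215.]
 [198. 204. 528. 112. 216.]
 [204. 200. 535. 102. 218.]
 [204. 197. 540. 102. 220.]
 [201. 201. 532. 107. 220.]
 [201. 203. 529. 106. 221.]
 [202. 200. 534. 105. 221.]
 [200. 203. 528. 108. 222.]]
```

```bash
python3 -m handwheel '[{"delta_pos":[0,0.5,0],"twist":[0,0,0],"jaw":0.7},{"delta_pos":[0,1.2,0],"twist":[0,0,0],"jaw":0.7},{"delta_pos":[0,2,0],"twist":[0,0,0],"jaw":0.7},{"delta_pos":[-0.1,2.8,0],"twist":[0,0,0],"jaw":0.7},{"delta_pos":[-0.1,3.6,0],"twist":[0,0,0],"jaw":0.7},{"delta_pos":[-0.1,4.4,0],"twist":[0,0,0],"jaw":0.7},{"delta_pos":[-0.1,5.2,0],"twist":[0,0,0],"jaw":0.7},{"delta_pos":[-0.1,5.8,0],"twist":[0,0,0],"jaw":0.7},{"delta_pos":[-0.1,6.2,0],"twist":[0,0,0],"jaw":0.7},{"delta_pos":[-0.1,6.2,0],"twist":[0,0,0],"jaw":0.7}]'
cat > look.py <<'E'
import sys
from h import *
from rig import telemetry,imaging
n,tag,u0,u1,v0,v1,s=sys.argv[1],sys.argv[2],*map(int,sys.argv[3:8])
c=imaging.capture(n); np.savez(f"pics/{n}_{tag}.npz",**c)
t=telemetry.sense();print(t["time_s"],t["eef_pos"].round(1),t["force"].round(1),round(t["grip_width"],3))
im=c["frame"][v0:v1,u0:u1,::-1].astype(float); im=(255*(im/255)**0.6).astype(np.uint8)
cv2.imwrite(f"pics/{n}_{tag}.png",cv2.resize(im,None,fx=s,fy=s,interpolation=cv2.INTER_CUBIC))
E
python3 look.py scene d1 160 270 120 230 5
```

```text
time_s: 3.63
eef_pos: [525.7, 154.3, 92.4]
ee_rot: [0.426, -0.425, -0.564, 0.565]
force: [-1.0, 0.6, -0.2]
grip_width: 0.702
3.6833 [526.  154.3  93. ] [-0.8  0.8  0.5] 0.7
```

View pics/scene_d1.png

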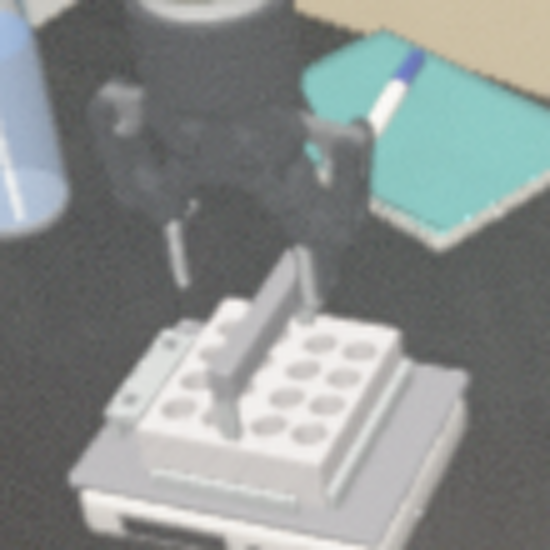

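```bash
python3 - <<'E'
from h import *
c=load("pics/scene_d1.npz");W=pts(c)
for v in range(164,186,2): print(v,[W[v,u].round(0).tolist() for u in (194,196,220,222)])
E
```

```text
164 [[508.0, 184.0, 174.0], [510.0, 180.0, 174.0], [523.0, 114.0, 192.0], [530.0, 113.0, 188.0]]
166 [[504.0, 182.0, 171.0], [510.0, 181.0, 168.0], [523.0, 114.0, 186.0], [524.0, 108.0, 188.0]]
168 [[506.0, 185.0, 163.0], [505.0, 177.0, 167.0], [523.0, 115.0, 180.0], [524.0, 110.0, 181.0]]
170 [[506.0, 187.0, 156.0], [506.0, 179.0, 159.0], [525.0, 118.0, 172.0], [529.0, 115.0, 171.0]]
172 [[506.0, 188.0, 150.0], [505.0, 179.0, 154.0], [522.0, 116.0, 168.0], [528.0, 115.0, 164.0]]
174 [[637.0, 335.0, -0.0], [505.0, 181.0, 146.0], [522.0, 116.0, 162.0], [528.0, 116.0, 158.0]]
176 [[629.0, 328.0, -1.0], [505.0, 182.0, 140.0], [524.0, 120.0, 153.0], [527.0, 116.0, 153.0]]
178 [[618.0, 317.0, 3.0], [625.0, 316.0, -0.0], [525.0, 121.0, 146.0], [526.0, 115.0, 148.0]]
180 [[614.0, 314.0, 1.0], [617.0, 309.0, 0.0], [523.0, 120.0, 141.0], [526.0, 117.0, 141.0]]
182 [[605.0, 306.0, 2.0], [611.0, 303.0, -1.0], [569.0, 165.0, 86.0], [574.0, 163.0, 83.0]]
184 [[597.0, 299.0, 3.0], [563.0, 253.0, 45.0], [567.0, 164.0, 80.0], [572.0, 162.0, 78.0]]
```

```bash
python3 -m handwheel '[{"delta_pos":[0,0.2,0],"twist":[0,0,0],"jaw":0.6},{"delta_pos":[0,0.5,0],"twist":[0,0,0],"jaw":0.6},{"delta_pos":[0,0.8,0],"twist":[0,0,0],"jaw":0.6},{"delta_pos":[0,1.1,0],"twist":[0,0,0],"jaw":0.6},{"delta_pos":[0,1.4,0],"twist":[0,0,0],"jaw":0.6},{"delta_pos":[0,1.7,0],"twist":[0,0,0],"jaw":0.6},{"delta_pos":[0,2,0],"twist":[0,0,0],"jaw":0.6},{"delta_pos":[0,2.2,0],"twist":[0,0,0],"jaw":0.6},{"delta_pos":[0,2.3,0],"twist":[0,0,0],"jaw":0.6},{"delta_pos":[0,2.3,0],"twist":[0,0,0],"jaw":0.6}]'
python3 look.py scene d2 160 270 120 230 5;  python3 - <<'E'
from h import *
c=load("pics/scene_d2.npz");W=pts(c)
for v in range(172,200,2): print(v,[W[v,u].round(0).tolist() for u in (194,196,198,218,220,222)])
E
```

```text
time_s: 4.52
eef_pos: [526.0, 154.3, 70.1]
ee_rot: [0.426, -0.426, -0.564, 0.565]
force: [0.3, 0.2, -0.7]
grip_width: 0.599
4.5667 [526.1 154.3  70.2] [-0.5 -0.1 -0.1] 0.598
172 [[504.0, 185.0, 152.0], [505.0, 179.0, 154.0], [511.0, 179.0, 150.0], [523.0, 123.0, 165.0], [522.0, 116.0, 168.0], [528.0, 115.0, 165.0]]
174 [[637.0, 335.0, -1.0], [507.0, 184.0, 144.0], [509.0, 178.0, 145.0], [522.0, 123.0, 159.0], [524.0, 118.0, 160.0], [527.0, 114.0, 160.0]]
176 [[629.0, 327.0, 0.0], [508.0, 186.0, 136.0], [507.0, 178.0, 140.0], [554.0, 155.0, 119.0], [520.0, 116.0, 157.0], [524.0, 112.0, 156.0]]
178 [[621.0, 321.0, 0.0], [507.0, 186.0, 130.0], [506.0, 178.0, 135.0], [521.0, 124.0, 147.0], [524.0, 120.0, 147.0], [527.0, 117.0, 146.0]]
180 [[610.0, 310.0, 4.0], [509.0, 189.0, 122.0], [507.0, 179.0, 127.0], [522.0, 126.0, 140.0], [522.0, 119.0, 143.0], [527.0, 117.0, 140.0]]
182 [[606.0, 307.0, 1.0], [610.0, 303.0, -0.0], [506.0, 180.0, 121.0], [nan, nan, nan], [523.0, 121.0, 135.0], [528.0, 119.0, 132.0]]
184 [[598.0, 299.0, 2.0], [562.0, 251.0, 47.0], [567.0, 248.0, 45.0], [569.0, 174.0,
[... 316 characters left out ...]
 118.0, 116.0]]
190 [[525.0, 222.0, 63.0], [528.0, 218.0, 63.0], [519.0, 200.0, 77.0], [549.0, 157.0, 75.0], [552.0, 153.0, 75.0], [566.0, 159.0, 63.0]]
192 [[518.0, 215.0, 64.0], [512.0, 201.0, 75.0], [513.0, 195.0, 77.0], [543.0, 152.0, 75.0], [547.0, 149.0, 73.0], [552.0, 146.0, 71.0]]
194 [[513.0, 212.0, 62.0], [505.0, 195.0, 76.0], [511.0, 194.0, 71.0], [541.0, 151.0, 70.0], [548.0, 151.0, 65.0], [551.0, 147.0, 65.0]]
196 [[496.0, 194.0, 76.0], [502.0, 193.0, 72.0], [510.0, 194.0, 65.0], [530.0, 142.0, 75.0], [532.0, 137.0, 76.0], [535.0, 133.0, 75.0]]
198 [[489.0, 187.0, 77.0], [492.0, 182.0, 77.0], [496.0, 180.0, 75.0], [527.0, 139.0, 72.0], [528.0, 134.0, 74.0], [529.0, 128.0, 75.0]]
```

View pics/scene_d2.png

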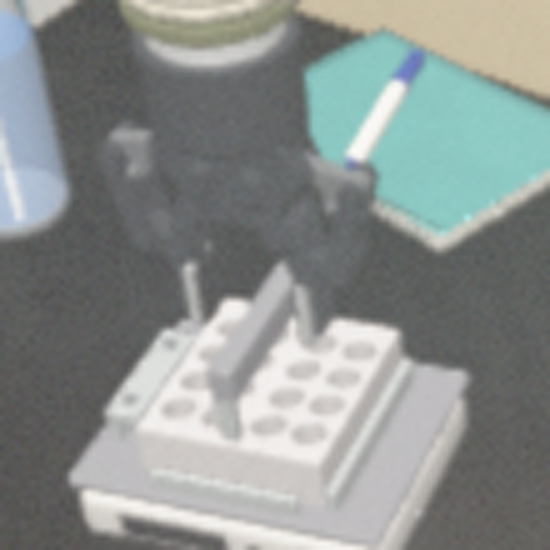

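```bash
python3 -m handwheel '[{"delta_pos":[0,0.3,0],"twist":[0,0,0],"jaw":0.5},{"delta_pos":[0,0.6,0],"twist":[0,0,0],"jaw":0.5},{"delta_pos":[0,0.9,0],"twist":[0,0,0],"jaw":0.5},{"delta_pos":[0,1.2,0],"twist":[0,0,0],"jaw":0.4},{"delta_pos":[0,1.5,0],"twist":[0,0,0],"jaw":0.4},{"delta_pos":[0,1.7,0],"twist":[0,0,0],"jaw":0.3},{"delta_pos":[0,1.7,0],"twist":[0,0,0],"jaw":0.3},{"delta_pos":[0,1.7,0],"twist":[0,0,0],"jaw":0.3},{"delta_pos":[0,1.7,0],"twist":[0,0,0],"jaw":0.3},{"delta_pos":[0,1.7,0],"twist":[0,0,0],"jaw":0.3}]'
python3 look.py scene d3 160 270 120 230 5;  python3 - <<'E'
from h import *
c=load("pics/scene_d3.npz");W=pts(c)
m=(W[...,2]>85)&(W[...,2]<150)&(abs(W[...,0]-526)<70)&(abs(W[...,1]-154)<70)
ys,xs=np.where(m);P=W[ys,xs];d=(P[:,:2]-[526,154.3])@np.array([-.279,.960]); e=(P[:,:2]-[526,154.3])@np.array([.960,.279])
k=(d<-9)|(d>9);k=k&(abs(e)<15)
print(np.c_[xs[k],ys[k],d[k].round(0),e[k].round(0),P[k,2].round(0)][-40:])
E
```

```text
time_s: 5.4
eef_pos: [526.2, 154.3, 53.5]
ee_rot: [-0.426, 0.426, 0.565, -0.564]
force: [-0.1, 1.4, 0.1]
grip_width: 0.298
5.45 [526.1 154.3  53.5] [0.1 0.9 0.1] 0.297
[[218. 187. -22.  -9. 115.]
 [219. 187. -25.  -9. 115.]
 [220. 187. -27.  -8. 115.]
 [221. 187. -27.  -2. 110.]
 [222. 187. -27.   2. 107.]
 [203. 188.  21.  -9. 102.]
 [216. 188. -18. -13. 114.]
 [217. 188. -21. -12. 114.]
 [218. 188. -21.  -8. 110.]
 [219. 188. -23.  -7. 110.]
 [220. 188. -27.  -9. 112.]
 [221. 188. -26.  -1. 105.]
 [222. 188. -28.   1. 105.]
 [215. 189. -15. -13. 109.]
 [216. 189. -17. -11. 109.]
 [217. 189. -21. -14. 111.]
 [218. 189. -21.  -8. 107.]
 [219. 189. -24. -10. 109.]
 [220. 189. -26.  -7. 107.]
 [221. 189. -27.  -5. 106.]
 [215. 190. -12.  -9. 103.]
 [216. 190. -17. -12. 105.]
 [217. 190. -19. -11. 105.]
 [218. 190. -21. -10. 105.]
 [219. 190. -23.  -8. 104.]
 [220. 190. -26.  -8. 104.]
 [221. 190. -25.  -2. 100.]
 [215. 191. -13. -11. 101.]
 [216. 191. -16. -11. 102.]
 [217. 191. -18. -10. 101.]
 [218. 191. -21. -11. 102.]
 [219. 191. -24. -10. 103.]
 [220. 191. -26.  -9. 102.]
 [216. 192. -15. -11.  98.]
 [217. 192. -19. -13. 101.]
 [218. 192. -20.  -9.  98.]
 [219. 192. -20.  -3.  93.]
 [216. 193. -16. -12.  96.]
 [217. 193. -18. -12.  97.]
 [218. 193. -20. -10.  95.]]
```

View pics/scene_d3.png

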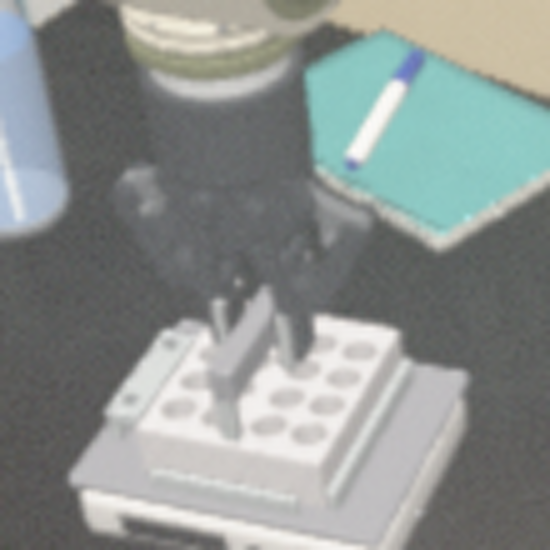

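```bash
python3 -m handwheel '[{"delta_pos":[0,0,0],"twist":[0,0,0],"jaw":0.2},{"delta_pos":[0,0,0],"twist":[0,0,0],"jaw":0.1},{"delta_pos":[0,0,0],"twist":[0,0,0],"jaw":0},{"delta_pos":[0,0,0],"twist":[0,0,0],"jaw":0},{"delta_pos":[0,0,0],"twist":[0,0,0],"jaw":0},{"delta_pos":[0,0,0],"twist":[0,0,0],"jaw":0},{"delta_pos":[0,0,0],"twist":[0,0,0],"jaw":0},{"delta_pos":[0,0,0],"twist":[0,0,0],"jaw":0},{"delta_pos":[0,0,0],"twist":[0,0,0],"jaw":0},{"delta_pos":[0,0,0],"twist":[0,0,0],"jaw":0}]' 80
python3 - <<'E'
from h import *
from rig import telemetry
s=telemetry.sense();R0=q2R(s["ee_rot"]);print(s["eef_pos"],s["wrist_torque"],R0.as_matrix().round(3))
# tip pivot relative to grip point in block frame (-68,0,65); TCP telemetry is below the grip point by ~ (110-53.5)=56
for off in (57,20):
  for th in np.arange(0.022,0.2201,0.022):
    g=np.array([-68,0,65.]);tc=np.array([-68,0,65.-off])
    Ry=R.from_euler('y',th).as_matrix()
    d=Ry@tc-tc   # block frame -> tool: x=bx, y=-bz
    print(off,round(th,3),(np.array([d[0],-d[2],0])/10).round(2))
E
```

```text
time_s: 6.28
eef_pos: [526.2, 154.4, 53.5]
ee_rot: [-0.426, 0.426, 0.565, -0.564]
force: [-1.3, 1.0, 4.7]
grip_width: 0.149
[526.19982624 154.35304788  53.5499807 ] [-0.01932041  0.21852317  0.04581611] [[-0.275  0.    -0.962]
 [ 0.962  0.    -0.275]
 [-0.    -1.    -0.   ]]
57 0.022 [ 0.02 -0.15  0.  ]
57 0.044 [ 0.04 -0.3   0.  ]
57 0.066 [ 0.07 -0.45  0.  ]
57 0.088 [ 0.1  -0.59  0.  ]
57 0.11 [ 0.13 -0.74  0.  ]
57 0.132 [ 0.16 -0.89  0.  ]
57 0.154 [ 0.2  -1.03  0.  ]
57 0.176 [ 0.25 -1.18  0.  ]
57 0.198 [ 0.29 -1.32  0.  ]
57 0.22 [ 0.34 -1.46  0.  ]
20 0.022 [ 0.1  -0.15  0.  ]
20 0.044 [ 0.2  -0.29  0.  ]
20 0.066 [ 0.31 -0.44  0.  ]
20 0.088 [ 0.42 -0.58  0.  ]
20 0.11 [ 0.54 -0.72  0.  ]
20 0.132 [ 0.65 -0.86  0.  ]
20 0.154 [ 0.77 -0.99  0.  ]
20 0.176 [ 0.89 -1.12  0.  ]
20 0.198 [ 1.02 -1.25  0.  ]
20 0.22 [ 1.15 -1.38  0.  ]
```

```bash
python3 -m handwheel '[{"delta_pos":[0,0,0],"twist":[0,0,0],"jaw":0.4},{"delta_pos":[0,0,0],"twist":[0,0,0],"jaw":0.4},{"delta_pos":[0,-1,0],"twist":[0,0,0],"jaw":0.4},{"delta_pos":[0,-3,0],"twist":[0,0,0],"jaw":0.3},{"delta_pos":[0,-5,0],"twist":[0,0,0],"jaw":0.3},{"delta_pos":[0,-7,0],"twist":[0,0,0.1],"jaw":0.2},{"delta_pos":[0,-8,0],"twist":[0,0,0.2],"jaw":0.2},{"delta_pos":[0,-8,0],"twist":[0,0,0.3],"jaw":0.2},{"delta_pos":[0,-8,0],"twist":[0,0,0.4],"jaw":0.2},{"delta_pos":[0,-8,0],"twist":[0,0,0.4],"jaw":0.2}]' 80
python3 look.py scene tilt 150 270 90 230 4;  python3 - <<'E'
from h import *
from rig import telemetry
s=telemetry.sense();print(q2R(s["ee_rot"]).as_matrix().round(3)); p=s["eef_pos"]
c=load("pics/scene_tilt.npz");W=pts(c)
m=(W[...,2]>135)&(W[...,2]<210)&(abs(W[...,0]-526)<70)&(abs(W[...,1]-154)<90)
ys,xs=np.where(m);P=W[ys,xs];d=(P[:,:2]-p[:2])@np.array([-.275,.962]); e=(P[:,:2]-p[:2])@np.array([.962,.275])
k=np.argsort(P[:,2])[:40]
print(np.c_[xs,ys,d.round(0),e.round(0),P[:,2].round(0)][k])
E
```

```text
time_s: 7.12
eef_pos: [525.0, 156.4, 133.0]
ee_rot: [0.303, -0.529, -0.468, 0.639]
force: [-0.9, 1.1, 0.3]
grip_width: 0.197
7.1667 [525.3 155.8 133. ] [ 0.7 -0.6 -0.6] 0.198
[[-0.256  0.107 -0.961]
 [ 0.885 -0.374 -0.277]
 [-0.389 -0.921  0.001]]
[[200. 165.  23.   2. 165.]
 [198. 167.  24.  -7. 166.]
 [196. 168.  26. -13. 166.]
 [199. 165.  24.  -1. 167.]
 [200. 164.  23.   3. 167.]
 [199. 166.  22.  -5. 167.]
 [198. 166.  24.  -6. 168.]
 [195. 167.  29. -12. 168.]
 [198. 165.  26.  -3. 168.]
 [199. 164.  25.   1. 168.]
 [200. 163.  24.   5. 169.]
 [197. 166.  25.  -9. 169.]
 [196. 167.  26. -13. 169.]
 [193. 165.  36.  -9. 170.]
 [197. 167.  23. -13. 170.]
 [198. 164.  26.  -2. 170.]
 [197. 165.  26.  -6. 170.]
 [199. 163.  24.   1. 171.]
 [194. 166.  31. -14. 172.]
 [196. 166.  26. -12. 172.]
 [195. 166.  28. -13. 172.]
 [196. 165.  27.  -9. 172.]
 [192. 164.  38.  -8. 172.]
 [199. 161.  27.   7. 173.]
 [199. 162.  25.   3. 173.]
 [197. 163.  28.  -2. 173.]
 [194. 165.  31. -12. 173.]
 [195. 165.  29. -11. 173.]
 [198. 163.  25.  -2. 174.]
 [197. 162.  29.   1. 174.]
 [203. 166.   8. -11. 174.]
 [196. 164.  27.  -9. 175.]
 [207. 164.   1.  -1. 175.]
 [208. 163.   0.   3. 175.]
 [193. 164.  34. -11. 175.]
 [206. 165.   1.  -7. 176.]
 [198. 162.  25.  -1. 176.]
 [194. 164.  31. -11. 176.]
 [195. 163.  30.  -7. 176.]
 [197. 164.  24. -10. 176.]]
```

View pics/scene_tilt.png

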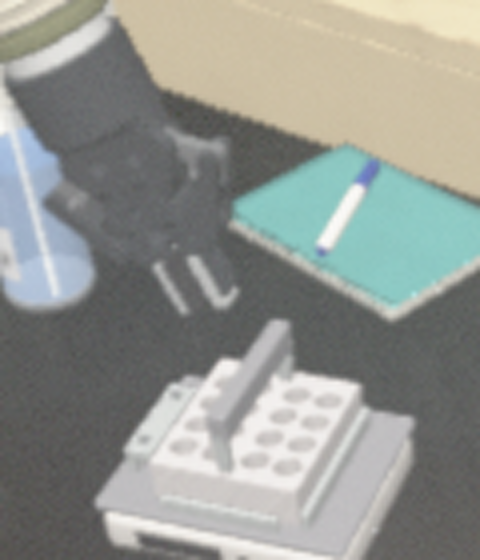

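```bash
python3 -m handwheel '[{"delta_pos":[0,0,0],"twist":[0,0,-0.12],"jaw":0.4},{"delta_pos":[0,0,0],"twist":[0,0,-0.24],"jaw":0.5},{"delta_pos":[0,0,0],"twist":[0,0,-0.34],"jaw":0.5},{"delta_pos":[0,0,0],"twist":[0,0,-0.4],"jaw":0.5},{"delta_pos":[0.39,0.92,0],"twist":[0,0,-0.4],"jaw":0.5},{"delta_pos":[0.97,2.3,0],"twist":[0,0,-0.4],"jaw":0.5},{"delta_pos":[1.75,4.14,0],"twist":[0,0,-0.4],"jaw":0.5},{"delta_pos":[2.53,5.99,0],"twist":[0,0,-0.4],"jaw":0.5},{"delta_pos":[3.04,7.18,0],"twist":[0,0,-0.4],"jaw":0.5},{"delta_pos":[3.115,7.37,0],"twist":[0,0,-0.4],"jaw":0.4}]' 80
python3 -m handwheel '[{"delta_pos":[0,0,0],"twist":[0,0,0],"jaw":0.3},{"delta_pos":[0,0,0],"twist":[0,0,0],"jaw":0.2},{"delta_pos":[0,0,0],"twist":[0,0,0],"jaw":0.1},{"delta_pos":[0,0,0],"twist":[0,0,0],"jaw":0},{"delta_pos":[0,0,0],"twist":[0,0,0],"jaw":0},{"delta_pos":[0,0,0],"twist":[0,0,0],"jaw":0},{"delta_pos":[0,0,0],"twist":[0,0,0],"jaw":0},{"delta_pos":[0,0,0],"twist":[0,0,0],"jaw":0},{"delta_pos":[0,0,0],"twist":[0,0,0],"jaw":0},{"delta_pos":[0,0,0],"twist":[0,0,0],"jaw":0}]' 80
```

```text
time_s: 8.0
eef_pos: [524.5, 154.2, 50.6]
ee_rot: [0.427, -0.425, -0.563, 0.566]
force: [-1.3, 0.4, -0.5]
grip_width: 0.404
time_s: 8.83
eef_pos: [526.7, 154.5, 54.4]
ee_rot: [-0.425, 0.426, 0.565, -0.564]
force: [-0.2, 1.3, 6.1]
grip_width: 0.148
```

```bash
python3 -m handwheel '[{"delta_pos":[0,-0.08,0],"twist":[0,0,0.011],"jaw":0},{"delta_pos":[0.02,-0.16,0],"twist":[0,0,0.022],"jaw":0},{"delta_pos":[0.03,-0.24,0],"twist":[0,0,0.033],"jaw":0},{"delta_pos":[0.04,-0.32,0],"twist":[0,0,0.044],"jaw":0},{"delta_pos":[0.05,-0.4,0],"twist":[0,0,0.055],"jaw":0},{"delta_pos":[0.07,-0.47,0],"twist":[0,0,0.066],"jaw":0},{"delta_pos":[0.08,-0.55,0],"twist":[0,0,0.077],"jaw":0},{"delta_pos":[0.1,-0.62,0],"twist":[0,0,0.088],"jaw":0},{"delta_pos":[0.11,-0.7,0],"twist":[0,0,0.099],"jaw":0},{"delta_pos":[0.13,-0.78,0],"twist":[0,0,0.11],"jaw":0}]' 80
python3 look.py scene l1 150 270 110 230 5; python3 -c "
from rig import telemetry;print(telemetry.sense()['wrist_torque'])"
```

```text
time_s: 9.67
eef_pos: [526.1, 155.5, 61.4]
ee_rot: [0.394, -0.457, -0.54, 0.587]
force: [2.7, -2.2, 4.3]
grip_width: 0.149
9.7167 [526.  155.7  61.5] [ 2.8 -2.9  6.8] 0.148
[-0.29231445 -0.42081951 -0.00896818]
```

View pics/scene_l1.png

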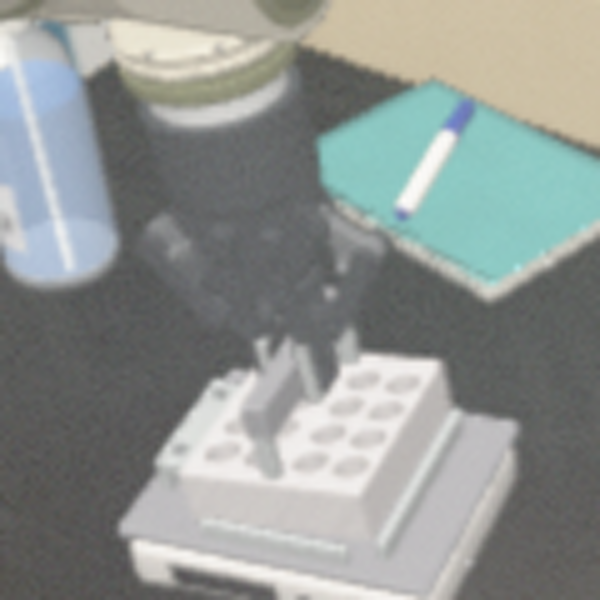

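```bash
python3 -m handwheel '[{"delta_pos":[0,-0.1,0],"twist":[0,0,0.012],"jaw":0},{"delta_pos":[0.01,-0.2,0],"twist":[0,0,0.024],"jaw":0},{"delta_pos":[0.02,-0.3,0],"twist":[0,0,0.036],"jaw":0},{"delta_pos":[0.03,-0.4,0],"twist":[0,0,0.048],"jaw":0},{"delta_pos":[0.05,-0.5,0],"twist":[0,0,0.06],"jaw":0},{"delta_pos":[0.06,-0.58,0],"twist":[0,0,0.072],"jaw":0},{"delta_pos":[0.08,-0.66,0],"twist":[0,0,0.084],"jaw":0},{"delta_pos":[0.1,-0.74,0],"twist":[0,0,0.096],"jaw":0},{"delta_pos":[0.12,-0.83,0],"twist":[0,0,0.11],"jaw":0},{"delta_pos":[0.12,-0.83,0],"twist":[0,0,0.11],"jaw":0}]' 80
python3 look.py scene l2 150 270 110 230 5; python3 -c "
from rig import telemetry;print(telemetry.sense()['wrist_torque'])"
```

```text
time_s: 10.55
eef_pos: [524.6, 157.8, 68.9]
ee_rot: [0.361, -0.485, -0.514, 0.609]
force: [0.5, 0.1, -3.5]
grip_width: 0.153
10.6 [524.7 157.7  68.9] [ 0.4 -0.1 -4.7] 0.147
[0.2827323  0.09597115 0.02460373]
```

View pics/scene_l2.png

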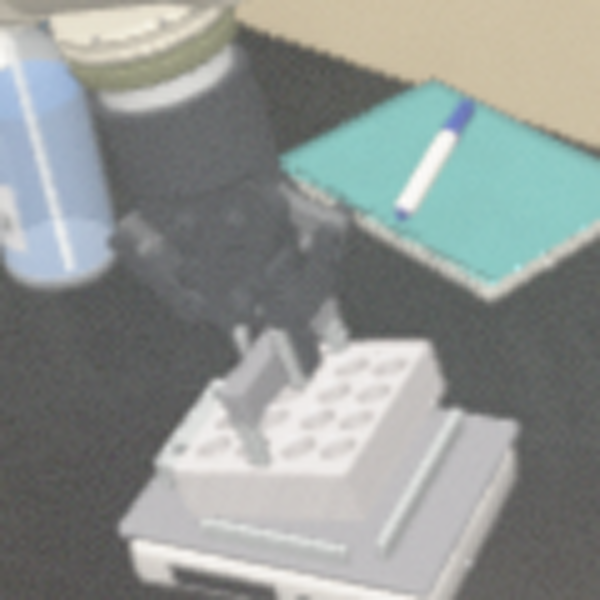

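```bash
python3 -m handwheel '[{"delta_pos":[-0.2,0.04,0],"twist":[0,0,0],"jaw":0},{"delta_pos":[-0.45,0.1,0],"twist":[0,0,0],"jaw":0},{"delta_pos":[-0.7,0.15,0],"twist":[0,0,0],"jaw":0},{"delta_pos":[-0.95,0.21,0],"twist":[0,0,0],"jaw":0},{"delta_pos":[-1.2,0.26,0],"twist":[0,0,0],"jaw":0},{"delta_pos":[-1.45,0.32,0],"twist":[0,0,0],"jaw":0},{"delta_pos":[-1.7,0.37,0],"twist":[0,0,0],"jaw":0},{"delta_pos":[-1.95,0.43,0],"twist":[0,0,0],"jaw":0},{"delta_pos":[-2.15,0.47,0],"twist":[0,0,0],"jaw":0},{"delta_pos":[-2.15,0.47,0],"twist":[0,0,0],"jaw":0}]' 80
python3 look.py scene l3 150 270 110 230 5; python3 -c "
from rig import telemetry;print(telemetry.sense()['wrist_torque'])"
```

```text
time_s: 11.43
eef_pos: [531.3, 136.0, 69.3]
ee_rot: [0.361, -0.485, -0.514, 0.608]
force: [-0.3, -0.9, -3.7]
grip_width: 0.15
11.4833 [531.2 136.2  69.3] [-0.8  0.2 -3.3] 0.149
[ 0.22279911  0.04346756 -0.0152009 ]
```

View pics/scene_l3.png

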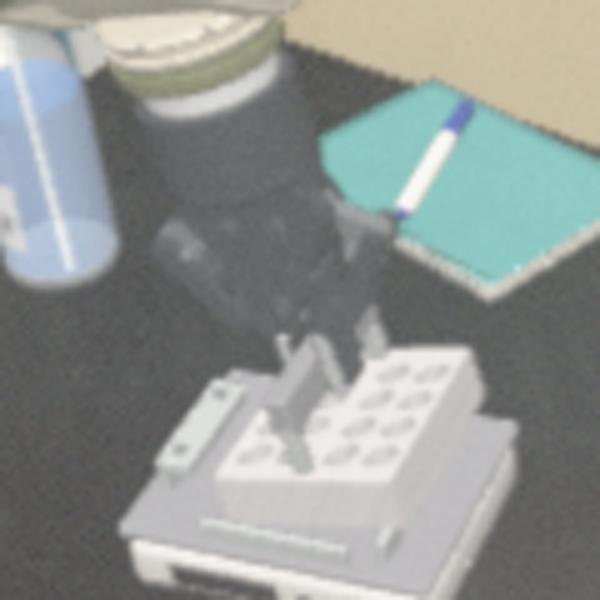

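```bash
python3 - <<'E'
from h import *
from rig import telemetry
s=telemetry.sense();R0=q2R(s["ee_rot"]);p=s["eef_pos"];print(R0.as_matrix().round(3))
print("lift5",rel(p,R0,p+[0,0,50],R0))
print("lift+level",rel(p,R0,[533,130,125],tool(106)))
R1=tool(106);print("go",rel(np.array([533,130,125.]),R1,[542,-131.4,125],tool(74)))
t=load("pics/top1.npz");c=load("pics/scene1.npz")
W=pts(t);print(W[120,271],pts(c)[172,312])
E
```

```text
[[-0.268  0.06  -0.962]
 [ 0.938 -0.21  -0.274]
 [-0.218 -0.976 -0.   ]]
lift5 (array([-1.09, -4.88, -0.  ]), array([0., 0., 0.]))
lift+level (array([-1.85, -5.29,  0.  ]), array([-0.   , -0.001, -0.22 ]))
go (array([-25.38,   0.  ,   6.34]), array([0.   , 0.559, 0.   ]))
[732.88698346 -16.23495841 102.78685502] [725.82691255 -26.03674481  95.68603102]
```

```bash
python3 -m handwheel '[{"delta_pos":[-0.05,-0.25,0],"twist":[0,0,0],"jaw":0},{"delta_pos":[-0.2,-0.9,0],"twist":[0,0,0],"jaw":0},{"delta_pos":[-0.4,-1.8,0],"twist":[0,0,0],"jaw":0},{"delta_pos":[-0.6,-2.7,0],"twist":[0,0,0],"jaw":0},{"delta_pos":[-0.85,-3.6,0],"twist":[0,0,-0.03],"jaw":0},{"delta_pos":[-1.1,-4.3,0],"twist":[0,0,-0.08],"jaw":0},{"delta_pos":[-1.35,-4.8,0],"twist":[0,0,-0.13],"jaw":0},{"delta_pos":[-1.6,-5.1,0],"twist":[0,0,-0.18],"jaw":0},{"delta_pos":[-1.8,-5.3,0],"twist":[0,0,-0.21],"jaw":0},{"delta_pos":[-1.85,-5.3,0],"twist":[0,0,-0.22],"jaw":0}]' 80
python3 -m handwheel '[{"delta_pos":[-0.7,0,0.2],"twist":[0,0.02,0],"jaw":0},{"delta_pos":[-2.5,0,0.6],"twist":[0,0.06,0],"jaw":0},{"delta_pos":[-5,0,1.2],"twist":[0,0.12,0],"jaw":0},{"delta_pos":[-8,0,2],"twist":[0,0.19,0],"jaw":0},{"delta_pos":[-11,0,2.7],"twist":[0,0.26,0],"jaw":0},{"delta_pos":[-14,0,3.5],"twist":[0,0.33,0],"jaw":0},{"delta_pos":[-17,0,4.2],"twist":[0,0.4,0],"jaw":0},{"delta_pos":[-20,0,5],"twist":[0,0.46,0],"jaw":0},{"delta_pos":[-22.5,0,5.6],"twist":[0,0.51,0],"jaw":0},{"delta_pos":[-24.3,0,6.1],"twist":[0,0.55,0],"jaw":0}]' 80
python3 - <<'E'
from h import *
from rig import telemetry
s=telemetry.sense();R0=q2R(s["ee_rot"]);p=s["eef_pos"];print(R0.as_matrix().round(3))
print(rel(p,R0,[542,-131.4,p[2]],tool(74)))
E
```

```text
time_s: 12.32
eef_pos: [533.8, 129.3, 126.7]
ee_rot: [-0.426, 0.426, 0.565, -0.564]
force: [0.3, -0.9, -3.9]
grip_width: 0.151
time_s: 13.15
eef_pos: [540.8, -122.5, 125.2]
ee_rot: [-0.564, 0.564, 0.426, -0.427]
force: [0.7, 0.3, -3.4]
grip_width: 0.151
[[ 0.272 -0.    -0.962]
 [ 0.962 -0.001  0.272]
 [-0.001 -1.    -0.   ]]
(array([-0.82,  0.  , -0.36]), array([ 0.   ,  0.003, -0.001]))
```

```bash
python3 -m handwheel '[{"delta_pos":[-0.4,0.3,-0.2],"twist":[0,0.002,0],"jaw":0},{"delta_pos":[-0.8,1,-0.36],"twist":[0,0.003,0],"jaw":0},{"delta_pos":[-0.8,2,-0.36],"twist":[0,0.003,0],"jaw":0},{"delta_pos":[-0.8,3,-0.36],"twist":[0,0.003,0],"jaw":0},{"delta_pos":[-0.8,4,-0.36],"twist":[0,0.003,0],"jaw":0},{"delta_pos":[-0.8,5,-0.36],"twist":[0,0.003,0],"jaw":0},{"delta_pos":[-0.8,5.8,-0.36],"twist":[0,0.003,0],"jaw":0},{"delta_pos":[-0.8,6.3,-0.36],"twist":[0,0.003,0],"jaw":0},{"delta_pos":[-0.8,6.5,-0.36],"twist":[0,0.003,0],"jaw":0},{"delta_pos":[-0.8,6.5,-0.36],"twist":[0,0.003,0],"jaw":0}]' 80
python3 look.py scene p1 240 390 150 290 4;python3 look.py top p1 240 390 150 290 4
python3 - <<'E'
from h import *
from rig import telemetry
s=telemetry.sense();R0=q2R(s["ee_rot"]);p=s["eef_pos"]
print(rel(p,R0,[542,-131.4,p[2]],tool(74)))
for n in("scene","top"):
    c=load(f"pics/{n}_p1.npz");W=pts(c);x,y,z=[W[...,i] for i in range(3)]
    tr=(abs(x-545)<110)&(abs(y+132)<110)
    zt=np.median(z[tr&(z>65)&(z<95)]);print("top z",zt)
    for nm,m in (("blk",tr&(abs(z-zt)<5)),("bar",tr&(abs(z-zt-46)<6))):
        k,l,st,_=cv2.connectedComponentsWithStats(m.astype(np.uint8));i=1+np.argmax(st[1:,4]);ys,xs=np.where(l==i)
        r=cv2.minAreaRect(W[ys,xs][:,:2].astype(np.float32));print(n,nm,st[i,4],np.round(r[0],1),np.round(r[1],1),round(r[2],2))
        A=np.c_[W[ys,xs][:,:2]-W[ys,xs][:,:2].mean(0),np.ones(len(xs))]
        print(" slope",np.linalg.lstsq(A,W[ys,xs][:,2],rcond=None)[0].round(4))
E
```

```text
time_s: 13.98
eef_pos: [542.3, -128.8, 59.7]
ee_rot: [0.564, -0.564, -0.427, 0.427]
force: [0.3, 1.0, -3.2]
grip_width: 0.146
14.0333 [ 542.5 -128.9   60.2] [-0.6 -0.6 -3.3] 0.152
14.0833 [ 542.6 -129.    60.4] [ 0.7  0.1 -3.7] 0.15
(array([-0.25,  0.  , -0.01]), array([ 0.001,  0.004, -0.   ]))
top z 79.55992546237091
scene blk 897 [ 541.6 -130.8] [101.6 111.8] 74.49
 slope [2.00000e-03 5.50000e-03 8.00806e+01]
scene bar 168 [ 518.  -125.1] [41.2 54.7] 78.58
 slope [4.730000e-02 7.040000e-02 1.257919e+02]
top z 80.82720415514825
top blk 3 [ 598.9 -102.9] [1.  5.6] 64.53
 slope [-1.5939 -2.1579 80.6263]Traceback (most recent call last):
  File "<stdin>", line 10, in <module>
    return _wrapfunc(a, 'argmax', axis=axis, out=out, **kwds)
    return bound(*args, **kwds)
ValueError: attempt to get argmax of an empty sequence
```

View pics/scene_p1.png

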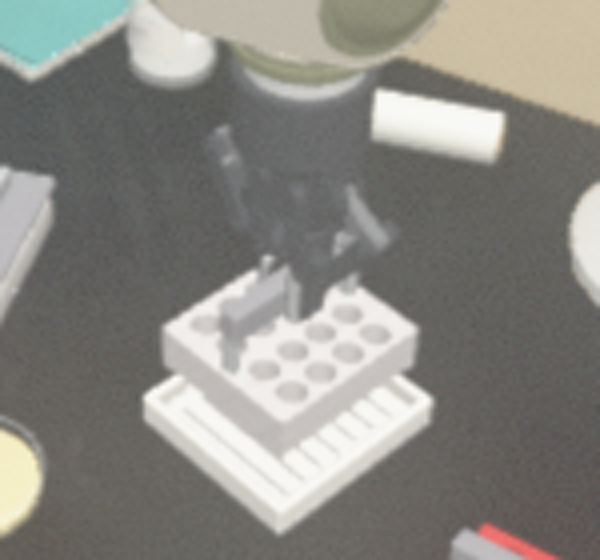

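View pics/top_p1.png

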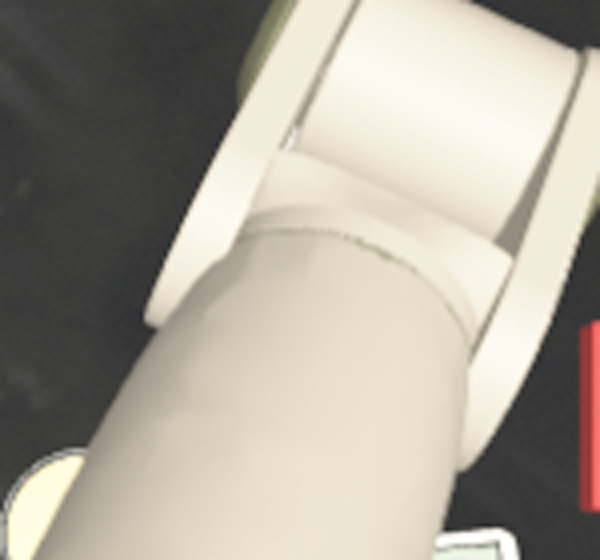

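```bash
python3 -m handwheel '[{"delta_pos":[-0.12,0.2,0],"twist":[0,0.002,0],"jaw":0},{"delta_pos":[-0.25,0.6,0],"twist":[0,0.003,0],"jaw":0},{"delta_pos":[-0.25,1,0],"twist":[0,0.003,0],"jaw":0},{"delta_pos":[-0.25,1.4,0],"twist":[0,0.003,0],"jaw":0},{"delta_pos":[-0.25,1.8,0],"twist":[0,0.003,0],"jaw":0},{"delta_pos":[-0.25,2.2,0],"twist":[0,0.003,0],"jaw":0},{"delta_pos":[-0.25,2.5,0],"twist":[0,0.003,0],"jaw":0},{"delta_pos":[-0.25,2.7,0],"twist":[0,0.003,0],"jaw":0},{"delta_pos":[-0.25,2.7,0],"twist":[0,0.003,0],"jaw":0},{"delta_pos":[-0.25,2.7,0],"twist":[0,0.003,0],"jaw":0}]' 80
python3 look.py scene p2 240 390 150 290 4
cat > blk.py <<'E'
import sys
from h import *
c=load(sys.argv[1]);zc=float(sys.argv[2]);W=pts(c);x,y,z=[W[...,i] for i in range(3)]
m=(abs(x-545)<110)&(abs(y+132)<110)&(abs(z-zc)<6)
k,l,st,_=cv2.connectedComponentsWithStats(m.astype(np.uint8));i=1+np.argmax(st[1:,4]);ys,xs=np.where(l==i)
P=W[ys,xs];r=cv2.minAreaRect(P[:,:2].astype(np.float32));print(st[i,4],np.round(r[0],1),np.round(r[1],1),round(r[2],2))
A=np.c_[P[:,:2]-P[:,:2].mean(0),np.ones(len(xs))];print("slope,z",np.linalg.lstsq(A,P[:,2],rcond=None)[0].round(4),np.median(P[:,2]))
E
python3 blk.py pics/scene_p2.npz 53
```

```text
time_s: 14.92
eef_pos: [541.7, -131.3, 33.1]
ee_rot: [0.564, -0.564, -0.426, 0.426]
force: [0.8, 0.6, -4.1]
grip_width: 0.146
14.9667 [ 541.8 -131.3   33.2] [-0.2 -1.1 -3.6] 0.151
923 [ 541.8 -133. ] [103.6 112.2] 74.23
slope,z [3.10000e-03 2.90000e-03 5.32579e+01] 53.76533965924892
```

View pics/scene_p2.png

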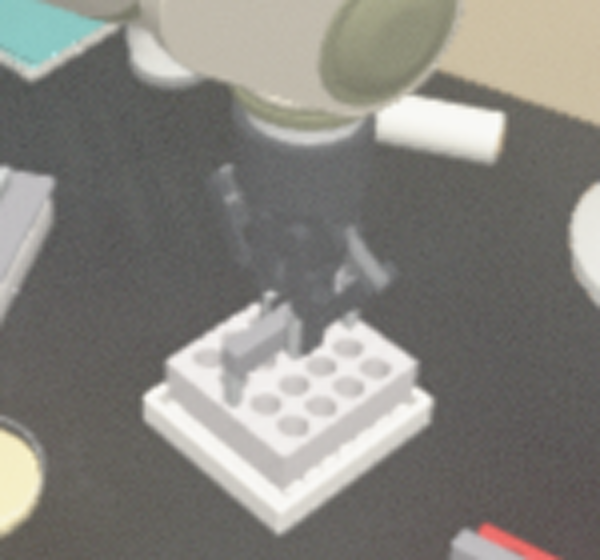

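```bash
python3 -m handwheel '[{"delta_pos":[0,0.15,0],"twist":[0,0,0],"jaw":0},{"delta_pos":[0,0.3,0],"twist":[0,0,0],"jaw":0},{"delta_pos":[0,0.45,0],"twist":[0,0,0],"jaw":0},{"delta_pos":[0,0.6,0],"twist":[0,0,0],"jaw":0},{"delta_pos":[0,0.75,0],"twist":[0,0,0],"jaw":0},{"delta_pos":[0,0.9,0],"twist":[0,0,0],"jaw":0},{"delta_pos":[0,1.05,0],"twist":[0,0,0],"jaw":0},{"delta_pos":[0,1.15,0],"twist":[0,0,0],"jaw":0},{"delta_pos":[0,1.25,0],"twist":[0,0,0],"jaw":0},{"delta_pos":[0,1.3,0],"twist":[0,0,0],"jaw":0}]' 80
python3 -m handwheel '[{"delta_pos":[0,0.03,0],"twist":[0,0,0],"jaw":0},{"delta_pos":[0,0.06,0],"twist":[0,0,0],"jaw":0},{"delta_pos":[0,0.09,0],"twist":[0,0,0],"jaw":0},{"delta_pos":[0,0.12,0],"twist":[0,0,0],"jaw":0},{"delta_pos":[0,0.15,0],"twist":[0,0,0],"jaw":0},{"delta_pos":[0,0.18,0],"twist":[0,0,0],"jaw":0},{"delta_pos":[0,0.2,0],"twist":[0,0,0],"jaw":0},{"delta_pos":[0,0.2,0],"twist":[0,0,0],"jaw":0},{"delta_pos":[0,0.2,0],"twist":[0,0,0],"jaw":0},{"delta_pos":[0,0.2,0],"twist":[0,0,0],"jaw":0}]' 80
python3 look.py scene p3 240 390 150 290 4; python3 blk.py pics/scene_p3.npz 38
```

```text
time_s: 15.8
eef_pos: [541.6, -131.3, 19.9]
ee_rot: [0.564, -0.564, -0.426, 0.426]
force: [0.6, -0.9, -3.5]
grip_width: 0.147
time_s: 16.63
eef_pos: [541.7, -131.3, 18.1]
ee_rot: [0.564, -0.564, -0.426, 0.426]
force: [-0.1, -0.7, -4.0]
grip_width: 0.145
16.6833 [ 541.7 -131.3   18.1] [-0.   0.5 -4.4] 0.151
908 [ 541.2 -133.7] [102.4 113.6] 73.49
slope,z [4.20000e-03 3.20000e-03 3.82355e+01] 38.78788368181148
```

View pics/scene_p3.png

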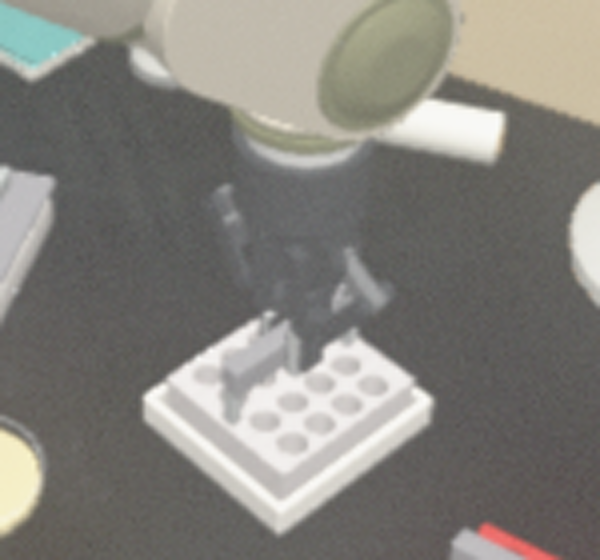

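Still carrying the weight (−4 N). I'll lower it in small steps until there is contact.

```bash
python3 -m handwheel '[{"delta_pos":[0,0.02,0],"twist":[0,0,0],"jaw":0},{"delta_pos":[0,0.04,0],"twist":[0,0,0],"jaw":0},{"delta_pos":[0,0.06,0],"twist":[0,0,0],"jaw":0},{"delta_pos":[0,0.08,0],"twist":[0,0,0],"jaw":0},{"delta_pos":[0,0.1,0],"twist":[0,0,0],"jaw":0},{"delta_pos":[0,0.1,0],"twist":[0,0,0],"jaw":0},{"delta_pos":[0,0.1,0],"twist":[0,0,0],"jaw":0},{"delta_pos":[0,0.1,0],"twist":[0,0,0],"jaw":0},{"delta_pos":[0,0.1,0],"twist":[0,0,0],"jaw":0},{"delta_pos":[0,0.1,0],"twist":[0,0,0],"jaw":0}]' 80
```

```text
time_s: 17.52
eef_pos: [541.7, -131.3, 17.4]
ee_rot: [-0.564, 0.564, 0.426, -0.426]
force: [-3.9, 1.4, 3.8]
grip_width: 0.149
```

```bash
python3 -m handwheel '[{"delta_pos":[0,0,0],"twist":[0,0,0],"jaw":0.2},{"delta_pos":[0,0,0],"twist":[0,0,0],"jaw":0.3},{"delta_pos":[0,0,0],"twist":[0,0,0],"jaw":0.4},{"delta_pos":[0,0,0],"twist":[0,0,0],"jaw":0.5},{"delta_pos":[0,0,0],"twist":[0,0,0],"jaw":0.5},{"delta_pos":[0,0,0],"twist":[0,0,0],"jaw":0.5},{"delta_pos":[0,-0.3,0],"twist":[0,0,0],"jaw":0.5},{"delta_pos":[0,-0.8,0],"twist":[0,0,0],"jaw":0.5},{"delta_pos":[0,-1.5,0],"twist":[0,0,0],"jaw":0.5},{"delta_pos":[0,-2.2,0],"twist":[0,0,0],"jaw":0.5}]' 40
python3 look.py scene p4 240 390 150 290 4; python3 blk.py pics/scene_p4.npz 38
```

```text
time_s: 18.35
eef_pos: [541.8, -131.4, 39.9]
ee_rot: [-0.564, 0.565, 0.426, -0.426]
force: [0.5, 0.1, 0.7]
grip_width: 0.501
18.4 [ 542.6 -131.7   41.4] [ 0.5 -0.   1.6] 0.498
936 [ 541.5 -133.3] [103.8 112.5] 74.87
slope,z [2.50000e-03 6.90000e-03 3.77817e+01] 38.236963632055044
```

View pics/scene_p4.png

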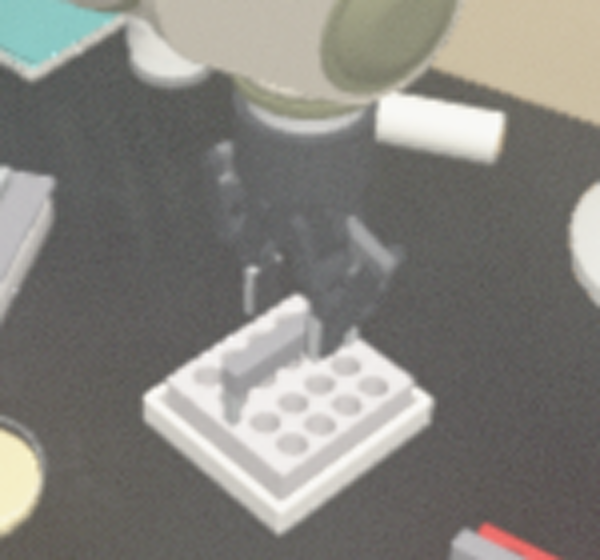

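Released; the block did not move. I'll rise and back away to clear the top camera.

```bash
python3 -m handwheel '[{"delta_pos":[0,-1,0],"twist":[0,0,0],"jaw":0.5},{"delta_pos":[0,-2.5,0],"twist":[0,0,0],"jaw":0.5},{"delta_pos":[0,-4.5,0],"twist":[0,0,0],"jaw":0.5},{"delta_pos":[0,-7,0],"twist":[0,0,0],"jaw":0.5},{"delta_pos":[0,-10,0],"twist":[0,0,0],"jaw":0.5},{"delta_pos":[1,-12,0.3],"twist":[0,0,0],"jaw":0.5},{"delta_pos":[4,-14,1],"twist":[0,0,0],"jaw":0.5},{"delta_pos":[8,-15,2],"twist":[0,0,0],"jaw":0.5},{"delta_pos":[12,-15,3],"twist":[0,0,0],"jaw":0.5},{"delta_pos":[16,-15,4],"twist":[0,0,0],"jaw":0.5}]'
python3 -m handwheel '[{"delta_pos":[4,0,1],"twist":[0,0,0],"jaw":0.5},{"delta_pos":[8,0,2],"twist":[0,0,0],"jaw":0.5},{"delta_pos":[12,0,3],"twist":[0,0,0],"jaw":0.5},{"delta_pos":[15,0,4],"twist":[0,0,0],"jaw":0.5},{"delta_pos":[18,0,5],"twist":[0,0,0],"jaw":0.5},{"delta_pos":[20,0,5.5],"twist":[0,0,0],"jaw":0.5},{"delta_pos":[21,0,6],"twist":[0,0,0],"jaw":0.5},{"delta_pos":[21,0,6],"twist":[0,0,0],"jaw":0.5},{"delta_pos":[21,0,6],"twist":[0,0,0],"jaw":0.5},{"delta_pos":[21,0,6],"twist":[0,0,0],"jaw":0.5}]'
python3 look.py scene e1 140 420 100 350 2;python3 look.py top e1 120 470 100 330 2
python3 blk.py pics/scene_e1.npz 38;python3 blk.py pics/top_e1.npz 38
python3 - <<'E'
from h import *
for n in("top","scene"):
  for f in(f"pics/{n}1.npz",f"pics/{n}_e1.npz"):
    c=load(f);W=pts(c);hs=cv2.cvtColor(c["frame"],cv2.COLOR_RGB2HSV)
    def med(r,m):
        (u0,u1,v0,v1)=r;mm=np.zeros(m.shape,bool);mm[v0:v1,u0:u1]=1;ys,xs=np.where(mm&m);return len(xs),np.round((xs.mean(),ys.mean()),1)
    if n=="top":
        print(f,"petri",med((230,290,255,310),(hs[...,1]>50)&(hs[...,2]>120)),"timer",med((330,380,275,320),hs[...,2]>170),"bottle",med((255,290,105,150),(hs[...,0]>95)&(hs[...,0]<125)&(hs[...,1]>120)&(hs[...,2]>80)))
    else:
        print(f,"petri",med((205,260,250,290),(hs[...,1]>50)&(hs[...,2]>120)),"timer",med((275,322,298,340),hs[...,2]>170),"bottle",med((298,328,160,200),(hs[...,0]>95)&(hs[...,0]<125)&(hs[...,1]>120)&(hs[...,2]>80)))
E
```

```text
time_s: 19.23
eef_pos: [547.1, 35.1, 190.7]
ee_rot: [-0.564, 0.565, 0.426, -0.425]
force: [0.1, 0.1, -0.7]
grip_width: 0.502
time_s: 20.07
eef_pos: [547.2, 250.6, 189.3]
ee_rot: [-0.565, 0.565, 0.426, -0.426]
force: [0.3, 0.2, -0.5]
grip_width: 0.504
20.1167 [547.3 250.5 189.3] [0.9 0.1 0.5] 0.5
20.1667 [547.3 250.6 189.3] [-0.5  0.1 -0.3] 0.497
949 [ 541.4 -133. ] [103.5 112.7] 74.61
slope,z [2.80000e-03 1.80000e-03 3.78555e+01] 38.17586573282204
1246 [ 544. -131.] [100.2 111.5] 74.05
slope,z [-2.60000e-03 -5.00000e-04  3.72372e+01] 37.29417535279675
pics/top1.npz petri (789, array([259. , 278.1])) timer (869, array([354.8, 299.2])) bottle (230, array([270.7, 117.9]))
pics/top_e1.npz petri (256, array([258.1, 275.7])) timer (885, array([354.7, 299. ])) bottle (231, array([270.7, 117.9]))
pics/scene1.npz petri (824, array([231.8, 270.5])) timer (861, array([297.8, 319.5])) bottle (116, array([311.4, 168.5]))
pics/scene_e1.npz petri (822, array([231.8, 270.5])) timer (861, array([297.8, 319.5])) bottle (115, array([311.5, 168.6]))
```

View pics/scene_e1.png

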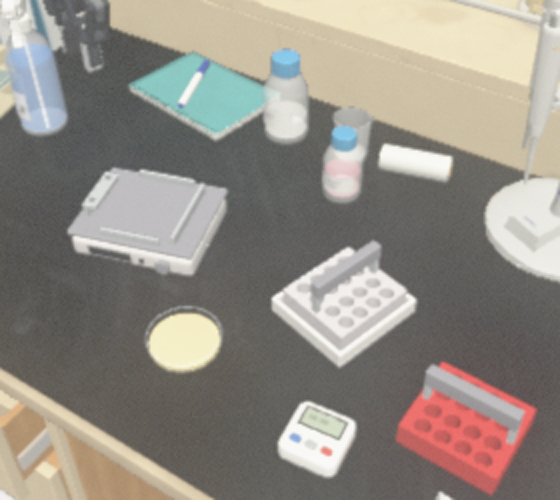

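View pics/top_e1.png

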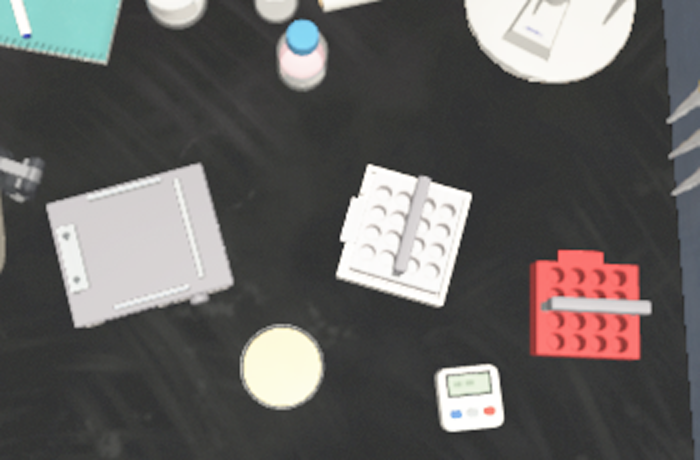

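```bash
python3 -c "
from rig import ctrl;print(ctrl.finish_job())"
```

```text
the job is handed in; nothing more can be done
None
```

The block is seated in the white cooling tray and released, and the job was handed in at about 20 s of the 38 s allowed.

I gripped the handle and leaned the block back about 0.22 rad, until its front was clear of the lip. I then drew it 22 mm forward from under the keeper and carried it to the tray. I lowered it until light contact of about 8 N, let go and backed away.

**Final checks:**
- **Seating:** the block's top is at 37–38 mm (38 expected when fully home). It is level to within 0.3 %.
- **Position:** it is within about 1.5 mm of the tray centre in both views, and the tongue shows through the notch.
- **Other items:** the timer and bottle are within 0.2 px of where they began in both views. The petri dish is unchanged in the scene view.
- **Robot:** it is clear of everything, with force near zero.

**Disagreements:**
- The reported TCP was about 38 mm beyond the fingertips that the cameras showed. A tilt test in free air confirmed it, and I used the camera value.
- The two views differ by 2–3 mm in absolute position, so I used offsets measured within one view.
- The colour mask for the petri dish in the top view gave a different count at the end (256 px against 789). In that picture the dish appears in its original place, so I take this as a brightness effect.

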